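# Release the latched key on the mixer's control box

## Robot

A 7-joint arm with a two-finger parallel gripper is mounted at the origin on the work surface. World frame = base frame: x ahead of the robot, y to its left, z up, the work surface at z = 0. Lengths are in m, angles in rad, forces in N, time in s.
With the tool pointing down it reaches from about 0.4 to 0.85 m from the base axis. Payload 10.4 kg.
Tool frame: the origin (TCP) lies at the very end of the fingers, on their centre line; the grasp point (between the pads) lies r.tcp_to_grasp behind it (r.tcp_to_grasp is the distance from the TCP to the grasp point, in m); z points along the fingers, y is the line along which they close (so a half turn about z gives the same grasp; the last joint's range is limited). The gripper opens to 87 mm and grips with 3 to 60 N. Pads are 19 mm wide; open, the fingers measure 117 mm over their backs; the gripper's body (75 mm by 190 mm) begins 51 mm behind the grasp point.
Start: joints at [-1.188, 0.332, -0.065, 1.46, 0.022, 1.35, -0.088], TCP at [0.247, 0.574, 0.223] pointing down, gripper open.
Joint ranges: [-2.6, 2.6], [-0.5, 2.12], [-1.47, 1.34], [0.16, 2.42], [-1.27, 4.41], [0.06, 2.06], [-2.6, 2.6]. Speed limits (rad/s): [2.22, 2.22, 2.79, 2.79, 3.14, 3.14, 3.14].

## Interface

Orientations are given as a unit quaternion [x, y, z, w].
In Python, from bench import monitor, cams, ticket, r gives the robot as it stands.
- The arm moves only by the shell command python3 -m crank 'ROWS' [OPENING] [FORCE]. ROWS is a JSON object whose one key "steps" holds a list of rows, each a list of 2 entries, a list of its own where there are three numbers: the shift along the world's x, y, z in units of 25 mm (1.0 is 25 mm), then the turn, a rotation vector about the world's x, y, z in units of 5 degrees (1.0 is 5 degrees). In form: {"steps": [[[x, y, z], [ax, ay, az]], ...]}. A call has 1 to 10 rows; each row shifts and turns the commanded pose from where the row before left it; what a row does not reach is not made up. A row lasts 1/12 s, in which the tool goes at most 41.7 mm and 7.16 degrees, less where a joint would pass 70% of its speed; a pose out of reach is approached as far as the arm can. A call is refused whole if a number of a shift passes 1 or a number of a turn 1, either way. A call with a gripper value outside its range is refused whole. OPENING is the finger opening in mm, from 0 to 87, set as the call begins (- or left out, the last holds). The fingers move at their own pace and stop on an object; FORCE is the grip in N (left out, the last holds). Time passes only in rows, so rows that do not move let the fingers close. It gives the time, the measured TCP pose, the force, the opening and the grip force at its end, in the units of the state.
- monitor.read_state(): the state, without advancing time (a new reading comes with each control period).
- cams.camera(name): name is "scene" or "side" or "wrist"; returns a dict with "pixels" (420x560x3 uint8, blue, green, red), "z_map" (420x560 float32, m along the optical axis (not along the pixel's ray), 0 where there is no reading), "vfov" (degrees; the focal length in pixels is half the picture's height over the tangent of half this angle, whatever the lens; pixels are square), "cx", "cy" (the principal point, pixels), "T" (4x4, takes a point from camera to world coordinates). Camera axes: x right, y up, looking along -z (the intrinsics and any distortion apply to the point x, -y, -z); pixel columns grow to the right and rows downward; lengths in m; the calibration is good to about 2 mm. A picture is of the moment at which its call begins.
- ticket.close_job(): hands the job in; it is judged then, once.
The state is a dict: "time": time; "joint_positions": joint angles; "joint_vel": joint speeds; "joint_torque": joint torques, N m; "ee_pos": TCP position; "eef_rot": TCP orientation; "ft_force": force on the tool from outside, world axes, zero at the start; "torque": the same for the moment, N m; "width": finger opening in m; "grip_force": force on a finger pad.
Only numpy, scipy, OpenCV 4.12 (cv2) and the standard library are available. Lean on these libraries where they do the work, as an engineer would, in place of code of your own. Each camera call takes 0.05 s, during which the arm holds its last target. There are 200 camera calls.

## Task

One of the four identical keys on the mortar mixer's control box is still latched down; it sits only a little lower than the others and feels firm where they give softly, so light taps with the closed fingertips will tell it apart. Press that key right to the bottom and let it go so that it comes all the way up. The keys that are already up may be touched lightly but not pressed home, and everything loose on and around the box stays where it is, not picked up or knocked.

Things in the scene. Friction and masses are not known exactly. Their poses are not given: they have to be found in the camera images.
- console: bench control box of a mortar mixer, fixed: bone-coloured, 150 mm (its x) by 280 mm (its y) by 60 mm tall, teal strip on its front (-x); origin at the centre of its underside, z up. Four identical grey square keys stand in a row along its y, 50 mm apart, 30 mm in front of its middle; each face is 28 mm square, in a 38 mm square black frame 12 mm high. A dark display lies flat behind them
- place1 (a point): place 1 of 4 in the key row, counted from the box's +y end (the robot's left): fixed point at the centre of a fully raised key's face, 86 mm above the bench, 26 mm above the deck; does not move with the key. For the whole row: A key travels straight down, 10 mm from fully up to the bottom, where it stops hard
- place2 (a point): place 2 of 4 in the key row, counted from the box's +y end (the robot's left): fixed point at the centre of a fully raised key's face, 86 mm above the bench, 26 mm above the deck; does not move with the key. For the whole row: A key that is up gives softly: about 1.5 N at first touch, 4 N when 5.5 mm down, 6 N at the bottom; it springs back when let go
- place3 (a point): place 3 of 4 in the key row, counted from the box's +y end (the robot's left): fixed point at the centre of a fully raised key's face, 86 mm above the bench, 26 mm above the deck; does not move with the key. For the whole row: The latched key rests 3 mm lower than a raised one and is firm: it gives only at about 8 N
- place4 (a point): place 4 of 4 in the key row, counted from the box's +y end (the robot's left): fixed point at the centre of a fully raised key's face, 86 mm above the bench, 26 mm above the deck; does not move with the key. For the whole row: the latched key takes 9 N for 2 mm, then snaps through and goes easily to the bottom, 7 mm below its latched height; let go there it comes fully up
- key_a (a joint): key travel in m of one of the four keys, 0 as the key was found at the start (latched or not), growing as it is pressed, negative if it comes up higher than it was found. The letters do not follow the places: which key stands at which place differs from run to run
- key_b (a joint): key travel in m of one of the four keys, 0 as the key was found at the start (latched or not), growing as it is pressed, negative if it comes up higher than it was found. The letters do not follow the places: which key stands at which place differs from run to run
- key_c (a joint): key travel in m of one of the four keys, 0 as the key was found at the start (latched or not), growing as it is pressed, negative if it comes up higher than it was found. The letters do not follow the places: which key stands at which place differs from run to run
- key_d (a joint): key travel in m of one of the four keys, 0 as the key was found at the start (latched or not), growing as it is pressed, negative if it comes up higher than it was found. The letters do not follow the places: which key stands at which place differs from run to run
- weight: brass weight, 26 mm across, 30 mm tall, standing on the box's deck behind the keys; origin at the centre of its underside; loose, to be left alone
- stopper: black rubber stopper, 28 mm across, 26 mm tall, standing on the box's deck behind the keys; origin at the centre of its underside; loose, to be left alone
- core_tall: concrete test core, 50 mm across, 100 mm tall, standing on the bench left of the box; origin at the centre of its underside; loose, to be left alone
- core_short: concrete test core, 50 mm across, 50 mm tall, standing on the bench right of the box, towards its back; origin at the centre of its underside; loose, to be left alone
- beaker: glass beaker, 64 mm across, 75 mm tall, standing on the bench right of the box; origin at the centre of its underside; loose, to be left alone
- white_bottle: white bottle, 60 mm across, 170 mm tall, standing far to the right; origin at the centre of its underside; loose, to be left alone
- clear_bottle: clear bottle with a red cap, 60 mm across, 180 mm tall, standing far to the left; origin at the centre of its underside; loose, to be left alone
- brush: brush lying on the bench to the right, near the robot; loose, to be left alone

How it is judged:
At the end, for the whole second after the job is handed in: the key that was latched has come up at least 2 mm above where it was found (fully up is 3 mm), the three other keys are up within 1 mm, and the loose things are within 20 mm of where they stood (value of joint key_c below -0.002 m and value of joint each of key_a, key_b, key_d below 0.001 m and distance of each of weight, stopper, core_tall, core_short, beaker, white_bottle, clear_bottle, brush from where it was at the start of the episode below 0.02 m); the robot touches nothing.
It fails at once if a key that was up is pressed nearly home (more than 8 mm of its 10 mm) (value of joint any of key_a, key_b, key_d above 0.008 m).
It fails at once if something loose is lifted, tipped over or moved more than 20 mm ((distance of weight from where it was at the start of the episode above 0.02 m or angle between weight's own z axis and vertical above 0.35 rad) or (distance of stopper from where it was at the start of the episode above 0.02 m or angle between stopper's own z axis and vertical above 0.35 rad) or (distance of core_tall from where it was at the start of the episode above 0.02 m or angle between core_tall's own z axis and vertical above 0.35 rad) or (distance of core_short from where it was at the start of the episode above 0.02 m or angle between core_short's own z axis and vertical above 0.35 rad) or (distance of beaker from where it was at the start of the episode above 0.02 m or angle between beaker's own z axis and vertical above 0.35 rad) or (distance of white_bottle from where it was at the start of the episode above 0.02 m or angle between white_bottle's own z axis and vertical above 0.35 rad) or (distance of clear_bottle from where it was at the start of the episode above 0.02 m or angle between clear_bottle's own z axis and vertical above 0.35 rad) or distance of brush from where it was at the start of the episode above 0.02 m).
It also fails if it takes over 48 s, if anything falls off the work surface, if the arm or the gripper's body presses on something with over 40 N, if the wrist force passes 120 N, or if a joint passes its speed limit or range.

## Working session

There is one attempt and no reset: what is moved stays moved. The work goes in short steps, Python scripts to look and compute and a shell command to move; the robot and the scene stay as the last step left them, time stands still between calls to the robot, and variables do not carry over. Pictures are saved under pics/ and viewed, at most 10 in all, crops included, and the job is handed in when it is done.

```bash
mkdir -p pics; ls; cat > h.py <<'E'
import numpy as np,cv2
from bench import monitor,cams,ticket,r
def cam(n):
    c=cams.camera(n);c['f']=c['pixels'].shape[0]/2/np.tan(np.radians(c['vfov'])/2);return c
def world(c,u,v,z=None):
    d=np.array([(u-c['cx'])/c['f'],-(v-c['cy'])/c['f'],-1.]);T=c['T']
    if z is None: return T[:3,:3]@(d*c['z_map'][int(v),int(u)])+T[:3,3]
    D=T[:3,:3]@d; return T[:3,3]+D*(z-T[2,3])/D[2]
E
python3 - <<'E'
from h import *
for n in('scene','side'):
    c=cam(n);cv2.imwrite(f'pics/{n}.png',c['pixels']);np.save(n,c,allow_pickle=True);print(n,c['f'],c['cx'],c['cy'],c['T'].round(3).tolist(),c.keys())
s=monitor.read_state();print(s)
E
```

```text
pics
scene 445.2446293351464 282.8502261347994 217.559277229097 [[-0.824, -0.403, 0.397, 1.026], [0.566, -0.563, 0.603, 0.679], [-0.02, 0.722, 0.692, 0.886], [0.0, 0.0, 0.0, 1.0]] dict_keys(['pixels', 'z_map', 'vfov', 'cx', 'cy', 'T', 'f'])
side 454.2758300607914 277.4351535464632 210.73018209453383 [[0.71, 0.364, -0.602, -0.232], [-0.704, 0.346, -0.62, -0.797], [-0.017, 0.865, 0.502, 0.73], [0.0, 0.0, 0.0, 1.0]] dict_keys(['pixels', 'z_map', 'vfov', 'cx', 'cy', 'T', 'f'])
{'time': 0.1, 'joint_positions': array([-1.18761444,  0.33278764, -0.06467962,  1.46088411,  0.02159977,
        1.3498958 , -0.08847668]), 'joint_vel': array([-4.19088279e-04, -1.15297482e-03, -6.99639942e-04, -1.29955173e-03,
       -8.67343084e-04, -9.10293274e-04, -4.36715713e-05]), 'joint_torque': array([ 1.39328862e-03, -6.24545074e+01,  2.45391321e-02, -3.90712559e+01,
       -6.13808376e-02,  3.66782164e-02,  5.66823235e-05]), 'ee_pos': array([0.24658488, 0.57391155, 0.22183379]), 'eef_rot': array([ 2.01490122e-01,  9.79490337e-01, -6.32495956e-04, -9.66114675e-05]), 'ft_force': array([-0.14135435, -0.77522631, -0.86809239]), 'torque': array([ 0.02184872, -0.02742   ,  0.03400144]), 'grip_force': 0.0, 'width': 0.08687813667316077}
```

View pics/scene.png

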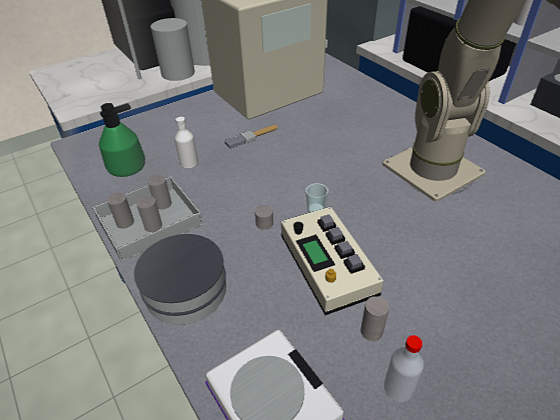

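View pics/side.png

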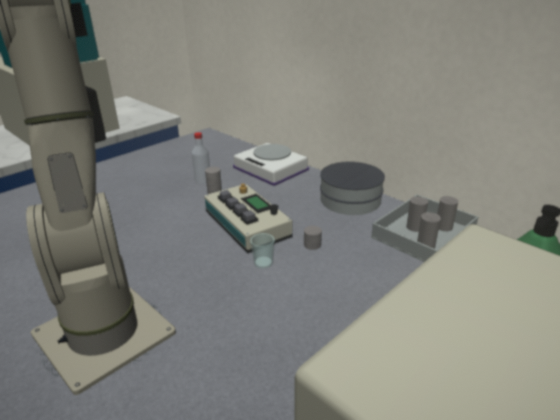

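The scene view shows the keys at about (327,222), (336,235), (345,249) and (354,263). In the side view they run from about (226,198) to (248,215). I'll enlarge both.

```bash
python3 - <<'E'
from h import *
a=np.load('scene.npy',allow_pickle=True).item();b=np.load('side.npy',allow_pickle=True).item()
A=cv2.resize(a['pixels'][195:315,270:390],(600,600),interpolation=cv2.INTER_CUBIC)
B=cv2.resize(b['pixels'][180:250,195:300],(800,533),interpolation=cv2.INTER_CUBIC)
cv2.imwrite('pics/a.png',A);cv2.imwrite('pics/b.png',B)
for uv in((327,222),(336,235),(345,249),(354,263)):print(world(a,*uv).round(3),world(a,*uv,.086).round(3))
for uv in((226,198),(248,215)):print(world(b,*uv).round(3),world(b,*uv,.086).round(3))
E
```

```text
[0.482 0.059 0.083] [0.484 0.062 0.086]
[0.494 0.11  0.085] [0.495 0.111 0.086]
[0.504 0.157 0.082] [0.507 0.16  0.086]
[0.518 0.205 0.086] [0.518 0.205 0.086]
[0.503 0.184 0.072] [0.488 0.163 0.086]
[0.466 0.04  0.087] [0.467 0.041 0.086]
```

View pics/a.png

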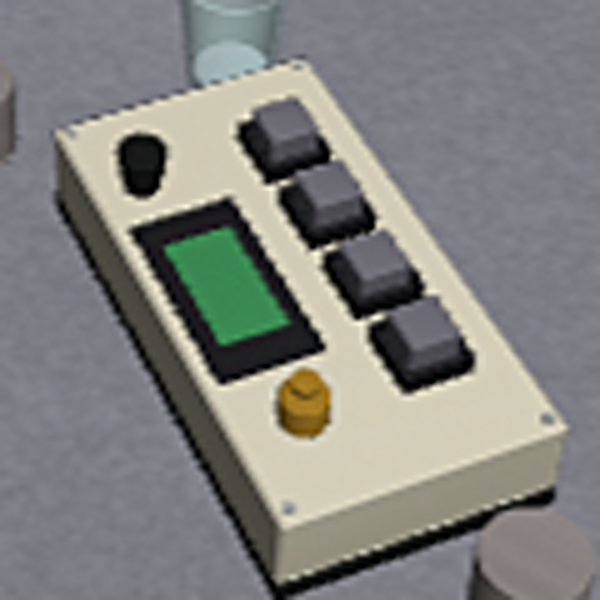

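View pics/b.png

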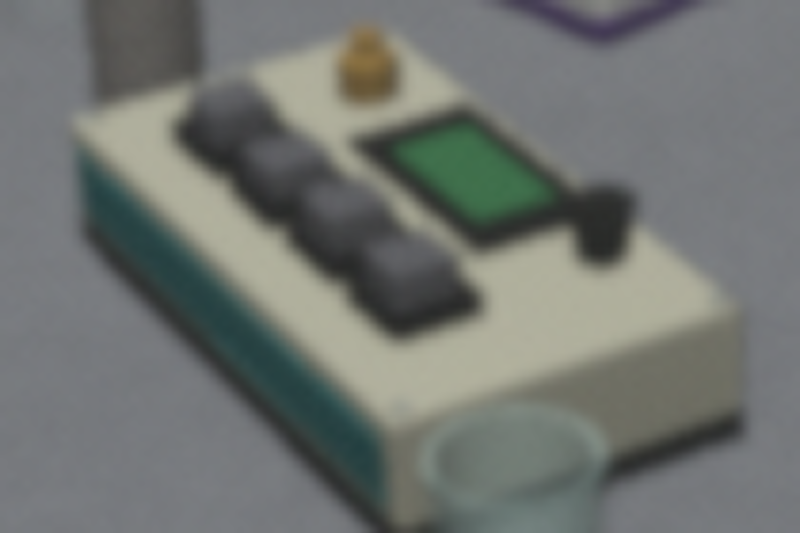

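In the scene crop the key tops are at (290,122), (332,190), (380,258) and (425,325). In the side crop they run from (233,108) to (410,262). Next I'll triangulate them and locate the bottle.

```bash
python3 - <<'E'
from h import *
a=np.load('scene.npy',allow_pickle=True).item();b=np.load('side.npy',allow_pickle=True).item()
S=[(425,325),(380,258),(332,190),(290,122)];B=[(233,108),(287,160),(345,209),(410,262)]
def ray(c,u,v):
    p=world(c,u,v,0.);o=c['T'][:3,3];d=p-o;return o,d/np.linalg.norm(d)
for s,q in zip(S,B):
    u=(270+s[0]/5,195+s[1]/5);w=(195+q[0]/7.619,180+q[1]/7.619)
    R=[ray(a,*u),ray(b,*w)]
    M=sum(np.eye(3)-np.outer(d,d) for o,d in R);m=sum((np.eye(3)-np.outer(d,d))@o for o,d in R)
    print('tri',np.linalg.solve(M,m).round(4),'scene',world(a,*u,.086).round(4),world(a,*u).round(4),'side',world(b,*w,.086).round(4))
for n,s in dict(corner_fr=(305,62),corner_fl=(565,430),corner_bl=(283,525),corner_br=(58,135)).items():print(n,world(a,270+s[0]/5,195+s[1]/5,.06).round(4))
print('bottle',world(a,413,343,.18).round(3),world(b,198,135,.18).round(3),'core',world(a,376,303,.1).round(3))
print(r.tcp_to_grasp)
R=cv2.Rodrigues
from scipy.spatial.transform import Rotation as Q
print(Q.from_quat(monitor.read_state()['eef_rot']).as_matrix().round(3))
E
```

```text
tri [0.508  0.1946 0.0796] scene [0.5102 0.1998 0.086 ] [0.5101 0.1996 0.0858] side [0.5023 0.1831 0.086 ]
tri [0.4967 0.1481 0.078 ] scene [0.4998 0.1549 0.086 ] [0.4955 0.1507 0.0795] side [0.4896 0.1345 0.086 ]
tri [0.4863 0.0999 0.0792] scene [0.4894 0.1059 0.086 ] [0.4895 0.106  0.0862] side [0.4801 0.0892 0.086 ]
tri [0.4744 0.0501 0.0811] scene [0.4759 0.0555 0.086 ] [0.4765 0.0562 0.0869] side [0.4709 0.0421 0.086 ]
corner_fr [0.4218 0.0031 0.06  ]
corner_fl [0.4831 0.2702 0.06  ]
corner_bl [0.623  0.2367 0.06  ]
corner_br [ 0.564  -0.0285  0.06  ]
bottle [0.615 0.46  0.18 ] [0.603 0.444 0.18 ] core [0.562 0.324 0.1  ]
0.0187
[[-0.919  0.395 -0.   ]
 [ 0.395  0.919 -0.001]
 [-0.    -0.001 -1.   ]]
```

```bash
python3 -m crank '{"steps":[[[0.54,-1,0],[0,0,0.2]],[[0.54,-1,0],[0,0,0.2]],[[0.54,-1,0],[0,0,0.2]],[[0.54,-1,0],[0,0,0.2]],[[0.54,-1,0],[0,0,0.2]],[[0.54,-1,0],[0,0,0.2]],[[0.54,-1,0],[0,0,0.2]],[[0.54,-1,0],[0,0,0.2]],[[0.54,-1,0],[0,0,0.2]],[[0.54,-1,0],[0,0,0.2]]]}' 0 20
python3 -m crank '{"steps":[[[0.54,-1,0],[0,0,0]],[[0.54,-1,0],[0,0,0]],[[0.54,-1,0],[0,0,0]],[[0.54,-1,0],[0,0,0]],[[0.54,-1,0],[0,0,0]],[[0.54,-1,0],[0,0,0]],[[0.54,-1,0],[0,0,0]],[[0,0,0],[0,0,0]],[[0,0,0],[0,0,0]]]}'
python3 - <<'E'
from h import *
c=cam('wrist');np.save('w1',c,allow_pickle=True);cv2.imwrite('pics/w1.png',c['pixels']);print(c['T'].round(3).tolist(),c['f'],c['cx'],c['cy'])
from scipy.spatial.transform import Rotation as Q
s=monitor.read_state();print(s['ee_pos'],s['joint_positions'],s['ft_force'],Q.from_quat(s['eef_rot']).as_matrix().round(3))
E
```

```text
time: 0.93
ee_pos: [0.382, 0.3228, 0.2224]
eef_rot: [0.115, 0.993, -0.0, -0.0]
ft_force: [0.4, 0.6, 0.7]
width: 0.0283
grip_force: 0.0
time: 1.68
ee_pos: [0.4766, 0.1477, 0.2223]
eef_rot: [0.117, 0.993, -0.0, -0.0]
ft_force: [-1.0, 1.2, 0.0]
width: 0.0005
grip_force: 0.0
[[0.232, -0.934, -0.272, 0.4], [0.973, 0.222, 0.065, 0.166], [0.0, -0.28, 0.96, 0.385], [0.0, 0.0, 0.0, 1.0]] 373.9910219715562 283.00346855444207 210.79818104786509
[0.4760314  0.14919454 0.22231469] [-0.66094292  0.04557814  0.27562158  1.80061515 -0.01321043  1.29765947
  0.95661344] [ 0.73999066  0.68796966 -0.6481221 ] [[-0.973  0.23  -0.001]
 [ 0.23   0.973  0.   ]
 [ 0.001 -0.    -1.   ]]
```

View pics/w1.png

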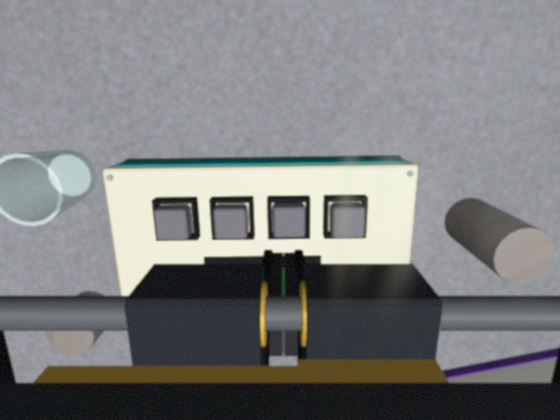

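In the wrist view the key faces are at about (173,223), (231,222), (289,220) and (347,219), left to right as place 4 to place 1. The row is level in the picture, so the tool is aligned with it.

```bash
python3 - <<'E'
from h import *
c=np.load('w1.npy',allow_pickle=True).item()
for u,v in((347,219),(289,220),(231,222),(173,223)):
    P=[world(c,u+i,v+j) for i in range(-8,9) for j in range(-8,9)]
    print(world(c,u,v,.086).round(4),np.median(P,0).round(4))
for u,v in ((110,177),(410,173)):print(world(c,u,v,.06).round(4))
cv2.imwrite('pics/w1c.png',cv2.resize(c['pixels'][150:260,100:420],(800,275),interpolation=cv2.INTER_CUBIC))
E
```

```text
[0.5046 0.196  0.086 ] [0.5046 0.196  0.0859]
[0.4942 0.1486 0.086 ] [0.4949 0.1485 0.0834]
[0.4846 0.1008 0.086 ] [0.4846 0.1009 0.0859]
[0.4742 0.0532 0.086 ] [0.4741 0.0532 0.0858]
[0.4271 0.0027 0.06  ]
[0.4848 0.2603 0.06  ]
```

View pics/w1c.png

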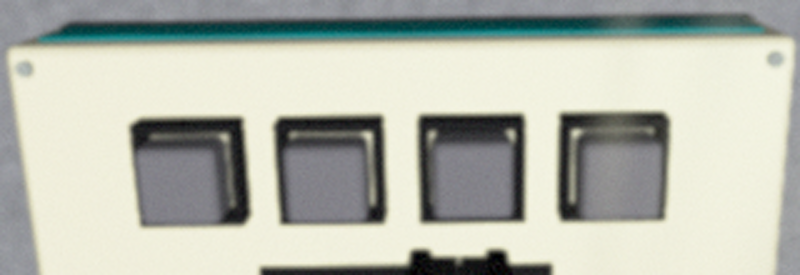

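Depth puts place 2 about 2.5 mm lower than the others, so I'll confirm with a light tap there.

```bash
python3 -m crank '{"steps":[[[0.4,0,-0.7],[0,0,0]],[[0.4,0.04,-1],[0,0,0]],[[0,0,-1],[0,0,0]],[[0,0,-1],[0,0,0]],[[0,0,-0.8],[0,0,0]],[[0,0,-0.4],[0,0,0]],[[0,0,-0.2],[0,0,0]],[[0,0,0],[0,0,0]],[[0,0,0],[0,0,0]]]}'
python3 -m crank '{"steps":[[[0,0,-0.1],[0,0,0]],[[0,0,-0.1],[0,0,0]],[[0,0,-0.08],[0,0,0]],[[0,0,0],[0,0,0]],[[0,0,0],[0,0,0]],[[0,0,0],[0,0,0]]]}'
python3 -m crank '{"steps":[[[0,0,-0.04],[0,0,0]],[[0,0,0],[0,0,0]],[[0,0,0],[0,0,0]],[[0,0,0],[0,0,0]]]}'
python3 -m crank '{"steps":[[[0,0,-0.04],[0,0,0]],[[0,0,0],[0,0,0]],[[0,0,0],[0,0,0]],[[0,0,0],[0,0,0]]]}'
```

```text
time: 2.48
ee_pos: [0.4966, 0.1509, 0.096]
eef_rot: [0.115, 0.993, 0.0, 0.0]
ft_force: [0.2, -0.0, 0.5]
width: 0.0003
grip_force: 0.0
time: 2.98
ee_pos: [0.4963, 0.1503, 0.0882]
eef_rot: [0.115, 0.993, 0.0, 0.0]
ft_force: [0.1, -0.6, 0.5]
width: 0.0007
grip_force: 0.0
time: 3.32
ee_pos: [0.4962, 0.1503, 0.0871]
eef_rot: [0.115, 0.993, 0.0, -0.0]
ft_force: [-0.4, 0.5, 0.6]
width: 0.0003
grip_force: 0.0
time: 3.65
ee_pos: [0.4962, 0.1503, 0.0861]
eef_rot: [0.115, 0.993, 0.0, 0.0]
ft_force: [0.5, -0.5, -0.1]
width: 0.0005
grip_force: 0.0
```

```bash
python3 -m crank '{"steps":[[[0,0,-0.06],[0,0,0]],[[0,0,0],[0,0,0]],[[0,0,0],[0,0,0]],[[0,0,0],[0,0,0]]]}'
python3 -m crank '{"steps":[[[0,0,-0.06],[0,0,0]],[[0,0,0],[0,0,0]],[[0,0,0],[0,0,0]],[[0,0,0],[0,0,0]]]}'
python3 -m crank '{"steps":[[[0,0,-0.04],[0,0,0]],[[0,0,0],[0,0,0]],[[0,0,0],[0,0,0]],[[0,0,0],[0,0,0]]]}'
python3 -m crank '{"steps":[[[0,0,-0.04],[0,0,0]],[[0,0,0],[0,0,0]],[[0,0,0],[0,0,0]],[[0,0,0],[0,0,0]]]}'
```

```text
time: 3.98
ee_pos: [0.4962, 0.1503, 0.0845]
eef_rot: [0.115, 0.993, 0.0, -0.0]
ft_force: [-0.5, -0.8, -0.4]
width: 0.0004
grip_force: 0.0
time: 4.32
ee_pos: [0.4964, 0.1503, 0.0836]
eef_rot: [0.115, 0.993, 0.0, 0.0]
ft_force: [-1.9, -1.1, 6.2]
width: 0.0002
grip_force: 3.1
time: 4.65
ee_pos: [0.4964, 0.1503, 0.0828]
eef_rot: [0.115, 0.993, 0.0, 0.0]
ft_force: [-3.0, -0.9, 7.6]
width: 0.0005
grip_force: 4.1
time: 4.98
ee_pos: [0.4964, 0.1503, 0.0815]
eef_rot: [0.115, 0.993, 0.0, 0.0]
ft_force: [-2.2, -0.9, 4.6]
width: 0.0004
grip_force: 2.7
```

Contact is firm at about 84 mm, with a drop in force afterwards, which fits the latched key snapping through. I'll press it to the bottom.

```bash
python3 -m crank '{"steps":[[[0,0,-0.06],[0,0,0]],[[0,0,-0.06],[0,0,0]],[[0,0,0],[0,0,0]],[[0,0,0],[0,0,0]]]}'
python3 -m crank '{"steps":[[[0,0,-0.06],[0,0,0]],[[0,0,-0.04],[0,0,0]],[[0,0,0],[0,0,0]],[[0,0,0],[0,0,0]]]}'
python3 -m crank '{"steps":[[[0,0,-0.04],[0,0,0]],[[0,0,0],[0,0,0]],[[0,0,0],[0,0,0]]]}'
```

```text
time: 5.32
ee_pos: [0.4964, 0.1503, 0.0783]
eef_rot: [0.115, 0.993, 0.0, 0.0]
ft_force: [-1.1, 0.2, 4.4]
width: 0.0007
grip_force: 2.6
time: 5.65
ee_pos: [0.4965, 0.1503, 0.0764]
eef_rot: [0.115, 0.993, 0.0, 0.0]
ft_force: [-4.4, -2.1, 11.6]
width: 0.0002
grip_force: 6.0
time: 5.9
ee_pos: [0.4965, 0.1504, 0.0762]
eef_rot: [0.115, 0.993, 0.0, 0.0]
ft_force: [-7.8, -2.3, 22.5]
width: 0.0002
grip_force: 11.1
```

It has hit the hard stop (22 N at 76 mm). I'll release it, go back up and check.

```bash
python3 -m crank '{"steps":[[[0,0,0.1],[0,0,0]],[[0,0,0.2],[0,0,0]],[[0,0,0.5],[0,0,0]],[[0,0,1],[0,0,0]],[[0,0,1],[0,0,0]],[[-0.4,0,1],[0,0,0]],[[-0.4,0,1],[0,0,0]],[[0,0,1],[0,0,0]],[[0,0,0],[0,0,0]],[[0,0,0],[0,0,0]]]}'
python3 - <<'E'
from h import *
c=cam('wrist')
for u,v in((347,219),(289,220),(231,222),(173,223)):
    P=[world(c,u+i,v+j) for i in range(-6,7) for j in range(-6,7)]
    print(np.median(P,0).round(4))
cv2.imwrite('pics/w2.png',cv2.resize(c['pixels'][150:260,100:420],(800,275),interpolation=cv2.INTER_CUBIC))
E
```

```text
time: 6.73
ee_pos: [0.4768, 0.1506, 0.2207]
eef_rot: [0.115, 0.993, 0.001, 0.001]
ft_force: [-0.4, -0.5, -0.4]
width: 0.0003
grip_force: 0.0
[0.5045 0.199  0.086 ]
[0.494  0.1518 0.086 ]
[0.4848 0.1043 0.0859]
[0.4746 0.0568 0.086 ]
```

View pics/w2.png

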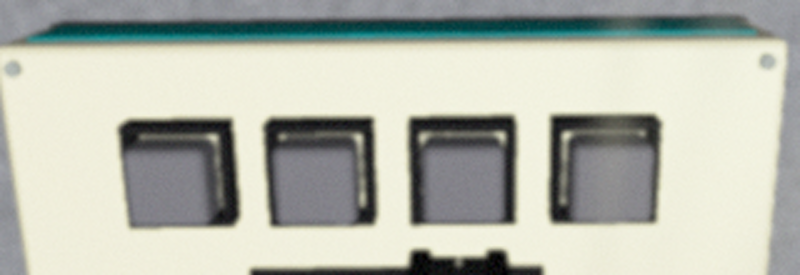

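All four key faces now read 86 mm and look alike, with place 2 raised like the rest. I'm handing in.

```bash
python3 -c "
from h import *
print(ticket.close_job())"
```

```text
the job is handed in; nothing more can be done
None
```

The latched key was at place 2: I pressed it to its hard stop and let it go, the wrist camera then read all four key faces at 86 mm (fully up), and I handed the job in without touching any other key or loose item.

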